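# Back the dish carousel up by one notch

## Task

Turn the dish carousel back by one notch: with a fingertip, push the red ball of the ratchet pawl away from the wheel until the pawl lifts out of the teeth and stays tipped back, then push one of the blue pins so that the wheel turns one notch backward (clockwise seen from above, a twelfth of a turn). Then push the red ball back so that the pawl drops fully into the next gap and locks the wheel there. Leave the dishes in their places on the wheel and everything around the carousel where it stands.

Things in the scene. Friction and masses are not known exactly. Their poses are not given: they have to be found in the camera images.
- carousel: Fixed carousel for culture dishes: white base plate 285 x 200 x 12 mm (x from -125 to 160 mm) under a flat aluminium wheel, 220 mm across, upper face 50 mm above the work surface, turning about an upright axis. Origin on the wheel's axis at the height of the work surface; z up; the x axis points from the wheel's axis to the pawl.
- wheel (a joint): Wheel angle, rad; grows anticlockwise seen from above (feed); backward = clockwise = smaller. Starts at 0.02 to 0.09. A notch is 0.524. With the pawl down it only plays from -0.035 to 0.14: an upright tooth face stops it clockwise, a ramp lifts the pawl the other way. One notch back, the pawl sits fully down from -0.558 to -0.384. Slight friction (1 N at a pin): it stays where left.
- pawl (a joint): Pawl angle, rad: 0 = fully down between teeth, 1.2 = tipped back on its stop; about 0.25 with its nose on top of a tooth. Pushing ball or stem away from the wheel's axis lifts it. Weighted (60 g): below about 0.65 it falls down again, past 0.7 it falls back to 1.2 by itself and stays. Pushing the ball towards the wheel's axis makes it drop again.
- pawl_hinge (a point): Middle of the pawl's level hinge pin (along the carousel's y), 128 mm from the wheel's axis, 75 mm above the work surface, between two aluminium cheeks (y 12 to 22 mm either side, x 114 to 150 mm, tops 82 mm high). Orange pawl: arm 30 mm towards the wheel's axis; at its end a nose 10 mm wide goes down and a stem (12 mm wide, 6 mm thick) goes up to the red ball.
- pawl_ball (a point): Centre of the pawl's red ball, 18 mm across. Pawl down: 30 mm from the hinge towards the wheel's axis and 56 mm above the hinge (131 mm above the work surface). Tipped back: 41 mm beyond the hinge, away from the wheel, and 48 mm above it. Moves in an arc about the hinge.
- wheel_hub (a point): Top centre of the black hub in the middle of the wheel, 28 mm across, 80 mm above the work surface.
- push_pin (a point): Top centre of one of six equal blue push pins on the wheel, 8 mm across, from 50 to 85 mm above the work surface, 72 mm from the wheel's axis, one every 60 degrees. This one stands on the side away from the pawl: at wheel = 0 at 210 degrees, anticlockwise from the carousel's x axis. Turns with the wheel.
- tooth (a point): Top edge of the upright face of one of the twelve steel ratchet teeth, on the side away from the pawl. The teeth stand on the rim 89 to 107 mm from the axis, 9 mm high, one every 30 degrees; upright face on the clockwise side, ramp on the other, a flat gap between. Turns with the wheel.
- bottle: Amber bottle with white cap, 56 mm across, 120 mm high, origin under its centre; stands beside the carousel. Leave alone.
- beaker: Glass beaker, 66 mm across, 75 mm high, origin under its centre; stands beside the carousel. Leave alone.
- tipbox: Blue box of pipette tips with a clear lid, 80 x 115 x 67 mm, origin under its centre. Leave alone.
- jar: Glass jar with green lid, 72 mm across, 70 mm high, origin under its centre. Leave alone.
- pipette: White hand pipette lying on the work surface along its x axis, 240 mm long, 26 mm thick. Leave alone.
- dish0: Loose white culture dish with a red dot, 35 mm across, 12 mm high, lying on the wheel 40 mm from its axis; origin under its centre. It rides round with the wheel.
- seat0 (a point): Place on the wheel's upper face where the dish with the red dot belongs; turns with the wheel.
- dish1: Loose white culture dish with a yellow dot, 35 mm across, 12 mm high, lying on the wheel 40 mm from its axis; origin under its centre. It rides round with the wheel.
- seat1 (a point): Place on the wheel's upper face where the dish with the yellow dot belongs; turns with the wheel.
- dish2: Loose white culture dish with a blue dot, 35 mm across, 12 mm high, lying on the wheel 40 mm from its axis; origin under its centre. It rides round with the wheel.
- seat2 (a point): Place on the wheel's upper face where the dish with the blue dot belongs; turns with the wheel.

How it is judged:
By the outcome, as a careful person would: the job done as asked, in the order asked, and still so for the second after the job is handed in, with the robot touching nothing.
It also fails if it takes over 50 s, if anything falls off the work surface, if the arm or the gripper's body presses on something with over 40 N, if the wrist force passes 120 N, or if a joint passes its speed limit or range.

## Robot

A 6-joint arm with a two-finger parallel gripper is mounted at the origin on the work surface. World frame = base frame: x ahead of the robot, y to its left, z up, the work surface at z = 0. Lengths are in m, angles in rad, forces in N, time in s.
With the tool pointing down it reaches from about 0.35 to 0.975 m from the base axis. Payload 4.9 kg.
Tool frame: the origin (TCP) lies midway between the tips of the shut fingers; the grasp point (between the pads) lies ctrl.pinch_z behind it (ctrl.pinch_z is the distance from the TCP to the grasp point, in m); z points along the fingers, y is the line along which they close (so a half turn about z gives the same grasp; the last joint's range is limited). The gripper opens to 85 mm and grips with 20 to 120 N. Pads are 22 mm wide; open, the fingers measure 114 mm over their backs; the gripper's body (76 mm by 85 mm) begins 54 mm behind the grasp point. The pads swing forward as they close: fully open they stand 13 mm farther back than shut.
Start: joints at [-1.241, 0.053, 1.613, -0, 1.476, -0.119], TCP at [0.271, -0.563, 0.231] pointing down, gripper open.
Joint ranges: [-3.01, 3.01], [-1.01, 2.22], [0.06, 2.58], [-1.02, 4.17], [0.09, 2.62], [-3.14, 3.14]. Speed limits (rad/s): [2.57, 2.57, 3.14, 3.14, 3.14, 3.14].

## Interface

Orientations are given as a 3x3 rotation matrix whose columns are the frame's x, y, z axes.
In Python, from plant import ctrl gives the robot as it stands.
- The arm moves only by the shell command python3 -m handwheel 'ROWS' [FORCE]. ROWS is JSON, a list that holds one entry, the list of rows, each a list of 5 numbers: the shift along the tool's x, y, z in mm, then the turn about the tool's z in degrees, then the opening, from 0 (shut) to 1 (fully open). In form: [[[tx, ty, tz, roll, fingers], ...]]. A call has 1 to 10 rows; each row shifts and turns the commanded pose from where the row before left it, along the tool's axes as they then stand; what a row does not reach is not made up. A row lasts 1/12 s, in which the tool goes at most 41.7 mm and 7.16 degrees, less where a joint would pass 70% of its speed; a pose out of reach is approached as far as the arm can. A call with a gripper value outside its range is refused whole. The fingers move at their own pace and stop on an object; FORCE is the grip in N (left out, the last holds). Time passes only in rows, so rows that do not move let the fingers close. It gives the time, the measured TCP pose, the force, the opening and the grip force at its end, in the units of the state.
- ctrl.get_obs(): the state, without advancing time (a new reading comes with each control period).
- ctrl.camera(name): name is "side" or "top" or "wrist"; returns a dict with "pixels" (420x560x3 uint8, blue, green, red), "z_map" (420x560 float32, m along the optical axis (not along the pixel's ray), 0 where there is no reading), "intrinsics" (3x3 intrinsics, pixels), "R" (3x3) and "t" (3): a world point X has camera coordinates R X + t. Camera axes: x right, y down, z forward; pixel columns grow to the right and rows downward; lengths in m; the calibration is good to about 2 mm. A picture is of the moment at which its call begins.
- ctrl.finish_job(): hands the job in; it is judged then, once.
The state is a dict: "t": time; "joint_positions": joint angles; "qd": joint speeds; "effort": joint torques, N m; "ee_pos": TCP position; "tool_rot": TCP orientation; "contact_force": force on the tool from outside, world axes, zero at the start; "ft_torque": the same for the moment, N m; "opening": finger opening in m; "grasp_force": force on a finger pad.
Only numpy, scipy, OpenCV 4.12 (cv2) and the standard library are available. Lean on these libraries where they do the work, as an engineer would, in place of code of your own. Each camera call takes 0.05 s, during which the arm holds its last target. There are 200 camera calls.

## Working session

There is one attempt and no reset: what is moved stays moved. The work goes in short steps, Python scripts to look and compute and a shell command to move; the robot and the scene stay as the last step left them, time stands still between calls to the robot, and variables do not carry over. Pictures are saved under pics/ and viewed, at most 10 in all, crops included, and the job is handed in when it is done.

```bash
mkdir -p pics; ls; python3 - <<'E'
from plant import ctrl
import cv2,numpy as np
o=ctrl.get_obs();print(o['t'],o['ee_pos'],o['tool_rot'],o['opening'],ctrl.pinch_z)
ims=[]
for n in ['top','side']:
    c=ctrl.camera(n);np.savez(f'{n}0.npz',**c);cv2.imwrite(f'pics/{n}0.png',c['pixels'])
    print(n,c['R'].round(3).tolist(),c['t'],c['intrinsics'].tolist())
E
```

```text
pics
0.0 [ 0.27098809 -0.56250623  0.23004562] [[ 9.00967603e-01  4.33885856e-01 -6.64677191e-04]
 [ 4.33886287e-01 -9.00965466e-01  1.97964988e-03]
 [ 2.60090889e-04 -2.07199473e-03 -9.99997820e-01]] 0.08546680241972308 0.0187
top [[-0.017, -1.0, 0.0], [-0.984, 0.017, -0.177], [0.176, -0.004, -0.984]] [0.06497262 0.60016699 1.07762293] [[405.16406751696775, 0.0, 282.3978135661143], [0.0, 405.16406751696775, 204.47492250121198], [0.0, 0.0, 1.0]]
side [[-0.75, -0.662, -0.011], [-0.322, 0.379, -0.868], [0.578, -0.647, -0.497]] [0.48071243 0.2748956  1.38195451] [[504.0220816490666, 0.0, 274.7637713469893], [0.0, 504.0220816490666, 205.79049964589555], [0.0, 0.0, 1.0]]
```

View pics/top0.png

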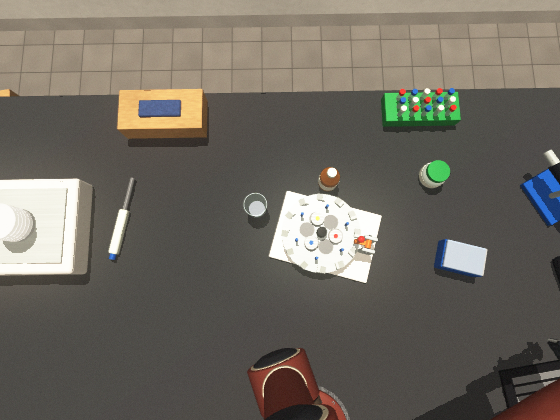

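View pics/side0.png

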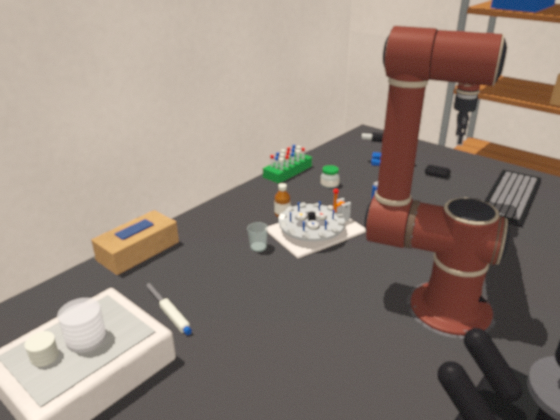

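The top view shows the wheel centre near (321,233), the pawl and red ball near (362,241), the bottle at (330,178) and the beaker at (256,206). The side view shows the pawl at (336,200).

```bash
cat > h.py <<'E'
import numpy as np,cv2
def ray(c,uv,z):
    K,R,t=c['intrinsics'],c['R'],c['t']
    d=R.T@np.linalg.inv(K)@np.array([uv[0],uv[1],1.]);o=-R.T@t
    return o+d*(z-o[2])/d[2]
def proj(c,X):
    p=c['intrinsics']@(c['R']@np.asarray(X,float)+c['t']);return p[:2]/p[2]
def blobs(c,lo,hi,win=None,amin=3):
    h=cv2.cvtColor(c['pixels'],cv2.COLOR_BGR2HSV);m=cv2.inRange(h,np.array(lo),np.array(hi))
    if win: k=np.zeros_like(m);k[win[1]:win[3],win[0]:win[2]]=1;m=m*k
    n,_,s,ce=cv2.connectedComponentsWithStats(m)
    return [(ce[i].round(1),s[i,4]) for i in range(1,n) if s[i,4]>=amin]
E
python3 - <<'E'
from h import *
c=np.load('top0.npz');W=(265,185,390,285)
b=blobs(c,(100,120,40),(130,255,255),W)
P=[]
for u,a in b: P.append(ray(c,u,.07));print('blue',u,a,P[-1].round(4))
for u,a in blobs(c,(0,150,80),(5,255,255),W)+blobs(c,(172,150,80),(179,255,255),W): print('red',u,a,ray(c,u,.131).round(4))
for u,a in blobs(c,(0,0,0),(179,255,60),(305,220,340,250)): print('blk',u,a,ray(c,u,.08).round(4))
# base plate corners
h=cv2.cvtColor(c['pixels'],cv2.COLOR_BGR2GRAY);
m=(h>110).astype(np.uint8);k=np.zeros_like(m);k[185:285,265:390]=1
cs,_=cv2.findContours(m*k,cv2.RETR_EXTERNAL,cv2.CHAIN_APPROX_NONE);q=max(cs,key=cv2.contourArea)
r=cv2.boxPoints(cv2.minAreaRect(q))
G=np.array([ray(c,u,.012) for u in r]);print(G.round(4))
cv2.imwrite('pics/top0c.png',cv2.resize(c['pixels'][185:285,265:390],None,fx=6,fy=6,interpolation=cv2.INTER_CUBIC))
E
```

```text
blue [327.  205.5] 4 [ 0.5932 -0.0678  0.07  ]
blue [301.7 213.3] 3 [0.5728 0.0023 0.07  ]
blue [347. 223.] 5 [ 0.5439 -0.1206  0.07  ]
blue [296.2 239. ] 4 [0.5026 0.019  0.07  ]
blue [311. 242.] 9 [ 0.4938 -0.0209  0.07  ]
blue [342.  249.2] 4 [ 0.4729 -0.1039  0.07  ]
blue [316.5 257.5] 4 [ 0.4519 -0.0344  0.07  ]
red [335.1 235.3] 9 [ 0.5047 -0.0787  0.131 ]
red [361.  238.7] 34 [ 0.4949 -0.1446  0.131 ]
[[ 0.4519  0.1023  0.012 ]
 [ 0.6732  0.0389  0.012 ]
 [ 0.5884 -0.2453  0.012 ]
 [ 0.3724 -0.1733  0.012 ]]
```

View pics/top0c.png

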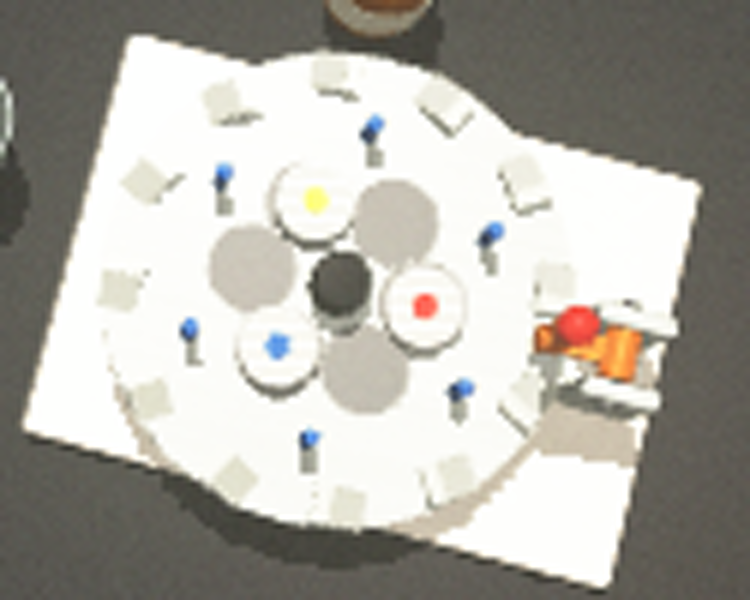

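The crop shows the ball at about (361,239), six blue pins and three dishes. The fits give these values:

| Quantity | Estimate |
|---|---|
| Wheel centre | (0.523, -0.051) |
| Carousel x axis | about -106.4° in world |
| Wheel angle | about 0.05 rad |

Next I shut the fingers, roll 42° and travel to above the wheel side of the ball.

```bash
python3 -m handwheel '[[[0,0,0,7,0],[0,0,0,7,0],[0,0,0,7,0],[0,0,0,7,0],[0,0,0,7,0],[0,0,0,7,0],[5,-30,0,0,0],[6,-35,0,0,0],[7,-35,0,0,0],[7,-35,0,0,0]]]'; python3 -m handwheel '[[[7,-35,0,0,0],[7,-35,0,0,0],[7,-35,0,0,0],[7,-35,0,0,0],[7,-35,0,0,0],[7,-35,0,0,0],[7,-35,0,0,0],[7,-35,0,0,0],[7,-35,0,0,0],[0,0,0,0,0]]]'
python3 - <<'E'
from h import *
from plant import ctrl
o=ctrl.get_obs();p=np.array(o['ee_pos']);R=np.array(o['tool_rot']);print(o['t'],p,np.degrees(np.arctan2(R[1,1],R[0,1])),o['opening'])
A=np.array([.5049,-.1123,.170]);print(R.T@(A-p)*1000)
c=ctrl.camera('wrist');cv2.imwrite('pics/w1.png',c['pixels'])
for u,a in blobs(c,(0,150,80),(5,255,255))+blobs(c,(172,150,80),(179,255,255)): print('red',u,a,ray(c,u,.131).round(4))
for u,a in blobs(c,(100,120,40),(130,255,255),None,30): print('blue',u,a,ray(c,u,.085).round(4),ray(c,u,.07).round(4))
E
```

```text
t: 0.93
ee_pos: [0.3331, -0.439, 0.2305]
tool_rot: [[0.96, -0.281, -0.0], [-0.281, -0.96, 0.001], [-0.001, -0.001, -1.0]]
contact_force: [0.6, -0.0, -0.4]
opening: 0.0001
grasp_force: 0.0
t: 1.77
ee_pos: [0.4833, -0.151, 0.2309]
tool_rot: [[0.962, -0.274, 0.0], [-0.274, -0.962, 0.003], [-0.0, -0.003, -1.0]]
contact_force: [0.3, -0.7, 0.0]
opening: -0.0003
grasp_force: 0.0
1.7667 [ 0.48334147 -0.15100742  0.2308672 ] -105.92308371558101 -0.0002940078949844032
[ 10.13071538 -42.97794766  60.97634969]
red [201.3 178.9] 132 [ 0.5189 -0.1062  0.131 ]
red [266.2 198.1] 497 [ 0.4946 -0.1439  0.131 ]
blue [132.5  88.8] 69 [ 0.5914 -0.0674  0.085 ] [ 0.5936 -0.062   0.07  ]
blue [533.9 135.8] 3733 [ 0.4754 -0.3494  0.085 ] [ 0.4716 -0.3587  0.07  ]
blue [220.1 134. ] 64 [ 0.5424 -0.1194  0.085 ] [ 0.5421 -0.1167  0.07  ]
blue [ 67.9 140. ] 224 [ 0.5701 -0.0056  0.085 ] [0.5713 0.003  0.07  ]
blue [229.6 219.1] 126 [ 0.4758 -0.1053  0.085 ] [ 0.4721 -0.1019  0.07  ]
blue [135.1 217.7] 115 [ 0.4979 -0.0319  0.085 ] [ 0.4953 -0.0247  0.07  ]
blue [ 85.1 224.6] 199 [0.5036 0.0096 0.085 ] [0.5013 0.0189 0.07  ]
blue [162.5 260.6] 153 [ 0.4566 -0.0399  0.085 ] [ 0.4519 -0.0332  0.07  ]
```

View pics/w1.png

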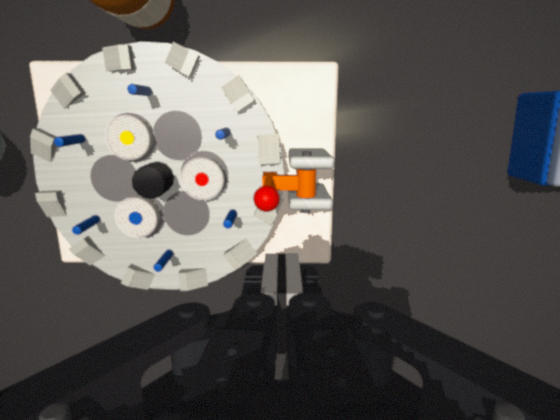

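The wrist view shows the ball at (266,198) and the pins, and both agree with the top view. I go across the ball, then down on its wheel side to z of about 0.118.

```bash
python3 -m handwheel '[[[5,-22,0,0,0],[5,-22,0,0,0],[0,0,30,0,0],[0,0,30,0,0],[0,0,30,0,0],[0,0,23,0,0],[0,0,0,0,0],[0,0,0,0,0]]]'; python3 -m handwheel '[[[0,5,0,0,0],[0,5,0,0,0],[0,5,0,0,0],[0,5,0,0,0],[0,0,0,0,0]]]'
python3 - <<'E'
from h import *
from plant import ctrl
c=ctrl.camera('top')
for u,a in blobs(c,(0,150,80),(5,255,255),(265,185,400,285)): print('red',u,a,ray(c,u,.131).round(4))
c=ctrl.camera('side');cv2.imwrite('pics/s2.png',cv2.resize(c['pixels'][150:260,250:400],None,fx=5,fy=5,interpolation=cv2.INTER_CUBIC))
E
```

```text
t: 2.48
ee_pos: [0.5023, -0.1169, 0.1169]
tool_rot: [[0.96, -0.282, -0.004], [-0.282, -0.96, 0.001], [-0.004, -0.0, -1.0]]
contact_force: [-0.2, -0.2, 0.7]
opening: 0.0
grasp_force: 0.0
t: 2.9
ee_pos: [0.4985, -0.1369, 0.1195]
tool_rot: [[0.96, -0.282, 0.002], [-0.282, -0.96, -0.001], [0.002, 0.001, -1.0]]
contact_force: [-0.8, 0.8, -0.1]
opening: -0.0002
grasp_force: 0.1
red [368.  202.1] 59 [ 0.5897 -0.1677  0.131 ]
red [387.2 210.5] 314 [ 0.5668 -0.2162  0.131 ]
red [367.7 212.7] 3 [ 0.5619 -0.1654  0.131 ]
red [371.3 221.7] 3 [ 0.5383 -0.1734  0.131 ]
red [388.2 232.6] 293 [ 0.5093 -0.2152  0.131 ]
red [335.2 235.5] 10 [ 0.5042 -0.0789  0.131 ]
red [381. 237.] 3 [ 0.4984 -0.196   0.131 ]
red [364.5 266. ] 4 [ 0.4257 -0.1499  0.131 ]
red [377.5 277.1] 399 [ 0.3975 -0.1811  0.131 ]
red [398.7 274.7] 3 [ 0.4026 -0.2349  0.131 ]
red [357.5 283.2] 31 [ 0.3834 -0.1301  0.131 ]
red [348.3 283.7] 3 [ 0.3825 -0.1069  0.131 ]
```

View pics/s2.png

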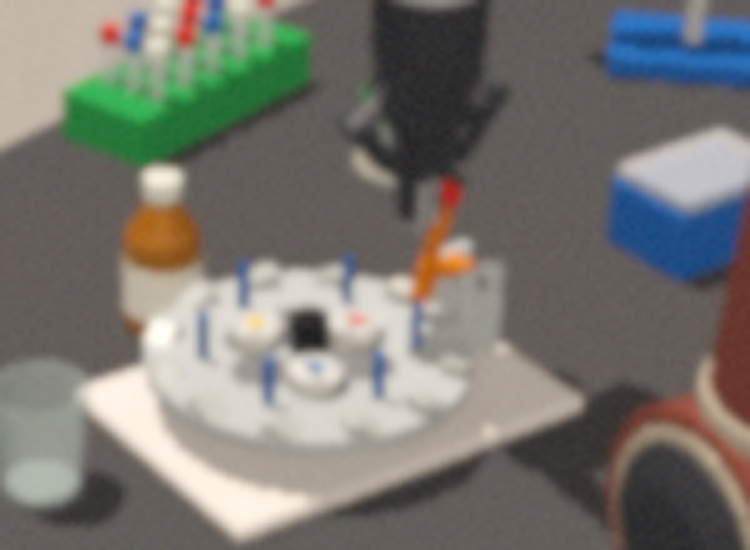

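The side view shows the fingertip against the red ball (crop 450,190), with the pawl starting to tilt. I keep pushing.

```bash
python3 -m handwheel '[[[0,6,0,0,0],[0,6,0,0,0],[0,6,0,0,0],[0,6,0,0,0],[0,6,0,0,0],[0,6,0,0,0],[0,6,0,0,0],[0,4,0,0,0],[0,0,0,0,0],[0,0,0,0,0]]]'; python3 -m handwheel '[[[0,-10,-10,0,0],[0,-20,-20,0,0],[0,-20,-30,0,0],[0,-20,-10,0,0],[0,0,0,0,0]]]'
python3 - <<'E'
from h import *
from plant import ctrl
o=ctrl.get_obs();print(o['t'])
c=ctrl.camera('side');cv2.imwrite('pics/s3.png',cv2.resize(c['pixels'][150:260,250:400],None,fx=5,fy=5,interpolation=cv2.INTER_CUBIC))
E
```

```text
t: 3.83
ee_pos: [0.4851, -0.1799, 0.1181]
tool_rot: [[0.96, -0.281, -0.0], [-0.281, -0.96, 0.0], [-0.0, -0.0, -1.0]]
contact_force: [1.2, 0.8, -0.0]
opening: -0.0002
grasp_force: 0.0
t: 4.25
ee_pos: [0.5079, -0.11, 0.1934]
tool_rot: [[0.961, -0.277, 0.008], [-0.277, -0.961, -0.001], [0.008, -0.001, -1.0]]
contact_force: [0.5, 0.1, 0.3]
opening: 0.0001
grasp_force: 0.0
4.25
```

View pics/s3.png

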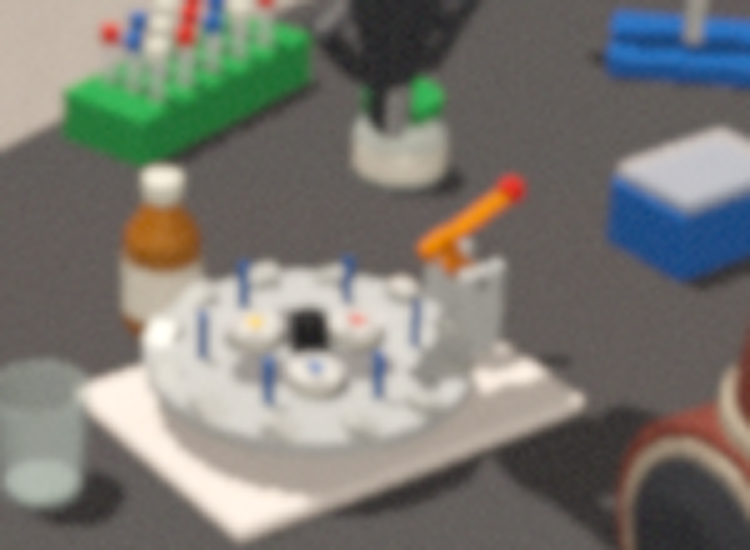

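The pawl is tipped back (ball at crop 512,188) and stays there. Next I roll -16° and go to the robot side of the 210° pin.

```bash
python3 -m handwheel '[[[0,0,0,-6,0],[0,0,0,-6,0],[0,0,0,-4.5,0],[-9,-33,0,0,0],[-9,-32,0,0,0],[-8,-32,0,0,0],[-8,-32,0,0,0],[0,0,0,0,0],[0,0,0,0,0]]]'; python3 - <<'E'
from h import *
from plant import ctrl
o=ctrl.get_obs();p=np.array(o['ee_pos']);R=np.array(o['tool_rot']);print(o['t'],p)
print(R.round(3),R.T@(np.array([.474,.019,.07])-p)*1000)
c=ctrl.camera('wrist')
for u,a in blobs(c,(100,120,40),(130,255,255),None,30): print('blue',u,a,ray(c,u,.085).round(4),ray(c,u,.07).round(4))
E
```

```text
t: 5.05
ee_pos: [0.4694, 0.0172, 0.1873]
tool_rot: [[1.0, 0.006, -0.002], [0.006, -1.0, -0.0], [-0.002, 0.0, -1.0]]
contact_force: [0.4, -1.1, -0.3]
opening: -0.0001
grasp_force: 0.0
5.05 [0.46943509 0.01723857 0.18728948]
[[ 1.     0.006 -0.002]
 [ 0.006 -1.    -0.   ]
 [-0.002  0.    -1.   ]] [  4.76740081  -1.77010663 117.28129471]
blue [421.   12.8] 80 [ 0.5918 -0.0659  0.085 ] [ 0.5951 -0.0711  0.07  ]
blue [484.  100.3] 295 [ 0.5419 -0.1112  0.085 ] [ 0.5423 -0.1191  0.07  ]
blue [277.7 161. ] 125 [0.5027 0.0193 0.085 ] [0.5006 0.0194 0.07  ]
blue [333.1 168.9] 179 [ 0.4976 -0.0176  0.085 ] [ 0.4952 -0.0197  0.07  ]
blue [445.6 201.2] 257 [ 0.476  -0.0951  0.085 ] [ 0.4723 -0.102   0.07  ]
blue [348.5 227.9] 187 [ 0.4565 -0.03    0.085 ] [ 0.4516 -0.033   0.07  ]
```

```bash
python3 -m handwheel '[[[1,-2,30,0,0],[0,0,30,0,0],[0,0,30,0,0],[0,0,20,0,0],[0,0,7,0,0],[0,0,0,0,0]]]'; python3 -m handwheel '[[[5,0,0,0,0],[5,0,0,0,0],[5,0,0,0,0],[5,0,0,0,0],[5,0,0,0,0],[5,0,0,0,0],[5,0,0,0,0],[5,0,0,0,0],[0,0,0,0,0],[0,0,0,0,0]]]'; python3 - <<'E'
from h import *
from plant import ctrl
c=ctrl.camera('top')
for u,a in blobs(c,(100,120,40),(130,255,255),(265,185,390,285)): 
    X=ray(c,u,.07);d=X[:2]-[.5229,-.0509];print(u,a,X.round(4),np.hypot(*d).round(4),(np.degrees(np.arctan2(d[1],d[0]))+106.3).round(1)%60)
c=ctrl.camera('wrist');cv2.imwrite('pics/w4.png',c['pixels'])
for u,a in blobs(c,(100,120,40),(130,255,255),None,30): 
    X=ray(c,u,.07);d=X[:2]-[.5229,-.0509];print(u,a,X.round(4),np.hypot(*d).round(4),(np.degrees(np.arctan2(d[1],d[0]))+106.3).round(1)%60)
E
```

```text
t: 5.6
ee_pos: [0.4697, 0.0174, 0.0688]
tool_rot: [[1.0, 0.002, -0.005], [0.002, -1.0, 0.0], [-0.005, -0.0, -1.0]]
contact_force: [-0.6, -0.3, -0.2]
opening: -0.0
grasp_force: 0.0
t: 6.43
ee_pos: [0.5119, 0.0183, 0.0713]
tool_rot: [[1.0, 0.004, 0.001], [0.004, -1.0, -0.0], [0.001, 0.0, -1.0]]
contact_force: [1.2, -0.0, -0.1]
opening: 0.0001
grasp_force: 0.0
[336.5 209.5] 4 [ 0.5817 -0.0935  0.07  ] 0.0726 10.400000000000006
[348.5 233.5] 4 [ 0.5151 -0.1234  0.07  ] 0.0729 10.1
[306.5 253.5] 4 [ 0.4631 -0.0078  0.07  ] 0.0737 10.599999999999994
[333.5 255.5] 4 [ 0.4565 -0.0803  0.07  ] 0.0726 10.200000000000003
[387.9  83.3] 779 [ 0.5877 -0.021   0.07  ] 0.0714 11.099999999999994
[547.6 106.7] 422 [ 0.5796 -0.0813  0.07  ] 0.0644 18.099999999999994
[271.3 234.8] 660 [0.5287 0.0221 0.07  ] 0.0732 11.699999999999989
[349.2 274.9] 467 [ 0.511  -0.0108  0.07  ] 0.0419 32.900000000000006
```

View pics/w4.png

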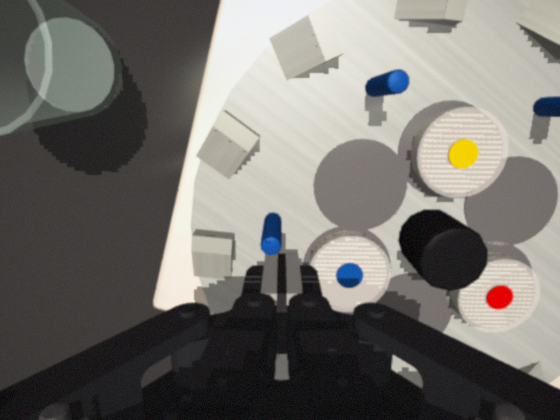

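The wrist view shows the pin (271,235) touching the fingertip and the dishes in place. The wheel is at about -19.7° and the target is -27°, so I push about 9.5 mm more.

```bash
python3 -m handwheel '[[[4,0,0,0,0],[3,0,0,0,0],[2.5,0,0,0,0],[0,0,0,0,0],[0,0,0,0,0],[-12,0,0,0,0],[-20,0,0,0,0],[0,0,-35,0,0],[0,0,-35,0,0],[0,0,-35,0,0]]]'; python3 - <<'E'
from h import *
from plant import ctrl
c=ctrl.camera('top')
for u,a in blobs(c,(100,120,40),(130,255,255),(265,185,390,285)): 
    X=ray(c,u,.07);d=X[:2]-[.5229,-.0509];print(u,a,X.round(4),np.hypot(*d).round(4),(np.degrees(np.arctan2(d[1],d[0]))+106.3).round(1)%60)
c=ctrl.camera('wrist')
for u,a in blobs(c,(100,120,40),(130,255,255),None,30): 
    X=ray(c,u,.07);d=X[:2]-[.5229,-.0509];print(u,a,X.round(4),np.hypot(*d).round(4),(np.degrees(np.arctan2(d[1],d[0]))+106.3).round(1)%60)
E
```

```text
t: 7.37
ee_pos: [0.4877, 0.0186, 0.1765]
tool_rot: [[1.0, 0.004, -0.002], [0.004, -1.0, 0.0], [-0.002, -0.0, -1.0]]
contact_force: [0.9, -0.2, -0.4]
opening: -0.0001
grasp_force: 0.0
[348.  236.2] 4 [ 0.5078 -0.1217  0.07  ] 0.0724 4.2
[353.9  60.3] 99 [ 0.5917 -0.0297  0.07  ] 0.072 3.4000000000000057
[463.7  85. ] 95 [ 0.5766 -0.1036  0.07  ] 0.0753 1.8999999999999986
[276.7 147.3] 82 [0.5352 0.0208 0.07  ] 0.0727 6.599999999999994
[320.5 179.7] 172 [ 0.5126 -0.0103  0.07  ] 0.0419 30.599999999999994
[474.  188.3] 286 [ 0.5067 -0.1199  0.07  ] 0.0709 3.1
[306.6 239.1] 176 [ 0.4682 -0.0014  0.07  ] 0.0738 4.199999999999989
[400.3 258.4] 233 [ 0.4531 -0.0719  0.07  ] 0.0729 3.0
```

The wheel is at about -0.46 rad, mid-gap. Next I go over to the far side of the ball.

```bash
python3 -m handwheel '[[[0,0,-10,6,0],[0,0,-5,6,0],[0,0,0,4.5,0],[6,30,0,0,0],[6,30,0,0,0],[6,30,0,0,0],[6,30,0,0,0],[6,30,0,0,0],[6,30,0,0,0],[6,30,0,0,0]]]'; python3 -m handwheel '[[[6,30,0,0,0],[5,22,0,0,0],[0,0,0,0,0],[0,0,0,0,0]]]';python3 - <<'E'
from h import *
from plant import ctrl
o=ctrl.get_obs();p=np.array(o['ee_pos']);R=np.array(o['tool_rot']);print(o['t'],p)
print(R.T@(np.array([.4656,-.2467,.115])-p)*1000)
c=ctrl.camera('wrist');cv2.imwrite('pics/w5.png',c['pixels'])
for u,a in blobs(c,(0,150,80),(5,255,255),None,30): 
    X=ray(c,u,.123);d=X[:2]-[.5229,-.0509];print(u,a,X.round(4),d@[-.281,-.96],d@[.96,-.281])
E
```

```text
t: 8.3
ee_pos: [0.47, -0.1963, 0.1909]
tool_rot: [[0.96, -0.28, 0.0], [-0.28, -0.96, 0.0], [0.0, -0.0, -1.0]]
contact_force: [-0.8, 0.2, -0.5]
opening: 0.0
grasp_force: 0.0
t: 8.63
ee_pos: [0.466, -0.2486, 0.1908]
tool_rot: [[0.959, -0.282, -0.0], [-0.282, -0.959, 0.001], [-0.001, -0.001, -1.0]]
contact_force: [-0.8, -0.2, -0.6]
opening: -0.0002
grasp_force: 0.0
8.6333 [ 0.46602978 -0.24859348  0.19076103]
[-0.90372595 -1.63669641 75.76283812]
[218.2 228.1] 661 [ 0.4749 -0.2124  0.123 ] 0.1685405621561908 -0.0007215306818272921
[ 57.8 228. ] 160 [ 0.5019 -0.1208  0.123 ] 0.07295620861859083 -0.0004963297124706973
```

View pics/w5.png

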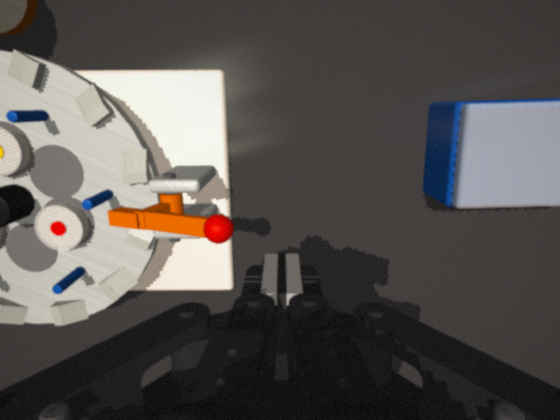

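The ball is at (218,228), r = 0.1685 on the centreline. I go down and push it towards the wheel.

```bash
python3 -m handwheel '[[[0,0,30,0,0],[0,0,30,0,0],[0,0,15,0,0],[0,-8,0,0,0],[0,-6,0,0,0],[0,-6,0,0,0],[0,-6,0,0,0],[0,-6,0,0,0],[0,-6,0,0,0],[0,-6,0,0,0]]]'; python3 -m handwheel '[[[0,-6,0,0,0],[0,-6,0,0,0],[0,-4,0,0,0],[0,0,0,0,0],[0,0,0,0,0],[0,0,0,0,0],[0,20,0,0,0],[0,25,-10,0,0],[0,15,-30,0,0],[0,0,-30,0,0]]]';python3 - <<'E'
from h import *
from plant import ctrl
o=ctrl.get_obs();print(o['t'])
c=ctrl.camera('side');cv2.imwrite('pics/s6.png',cv2.resize(c['pixels'][150:260,250:400],None,fx=5,fy=5,interpolation=cv2.INTER_CUBIC))
c=ctrl.camera('wrist')
for u,a in blobs(c,(0,150,80),(5,255,255),None,30): 
    X=ray(c,u,.131);d=X[:2]-[.5229,-.0509];print(u,a,X.round(4),d@[-.281,-.96],d@[.96,-.281])
c=ctrl.camera('top')
for u,a in blobs(c,(0,150,80),(5,255,255),(265,185,390,285)): 
    X=ray(c,u,.131);d=X[:2]-[.5229,-.0509];print(u,a,X.round(4),d@[-.281,-.96],d@[.96,-.281])
E
```

```text
t: 9.52
ee_pos: [0.4798, -0.205, 0.1178]
tool_rot: [[0.96, -0.28, 0.003], [-0.28, -0.96, -0.001], [0.003, 0.0, -1.0]]
contact_force: [0.4, 0.3, -0.5]
opening: -0.0001
grasp_force: 0.0
t: 10.35
ee_pos: [0.4644, -0.2497, 0.1852]
tool_rot: [[0.959, -0.284, -0.004], [-0.284, -0.959, 0.002], [-0.004, -0.0, -1.0]]
contact_force: [0.8, 0.2, 1.0]
opening: -0.0002
grasp_force: 0.0
10.35
[ 90.7 237.1] 749 [ 0.4948 -0.1436  0.131 ] 0.09684454581296767 -0.0008946998681204781
[ 57.1 232.3] 162 [ 0.5031 -0.126   0.131 ] 0.07769859834703699 0.0021273288688849813
[361.  238.7] 34 [ 0.4949 -0.1446  0.131 ] 0.09782175321342522 -0.0005611111041951542
[331.9 241.9] 8 [ 0.488  -0.0698  0.131 ] 0.027993697681754515 -0.028189448353785656
```

View pics/s6.png

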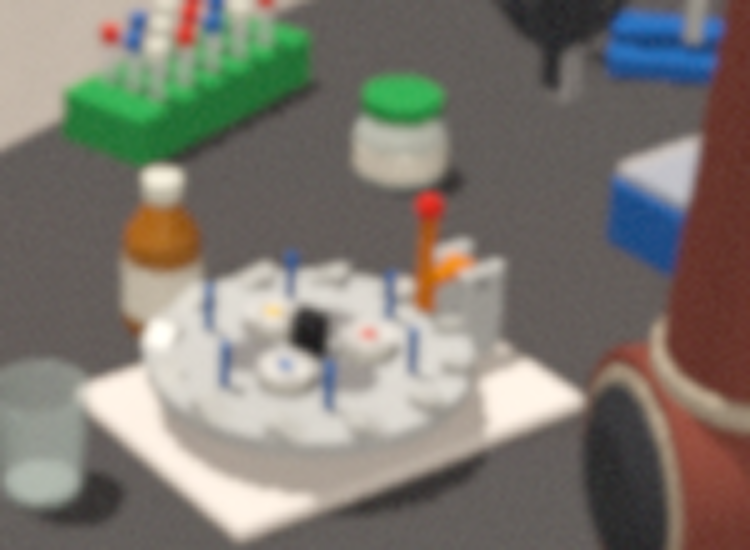

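The ball is upright again at (430,205) in the crop, and at the same top-view pixel (361.0,238.7) as at the start. So the pawl is fully down, and the wheel is one notch back with the dishes in place.

```bash
python3 -m handwheel '[[[0,0,0,0,0],[0,0,0,0,0]]]'; python3 -c "
from plant import ctrl
print(ctrl.finish_job())"
```

```text
t: 10.67
ee_pos: [0.4656, -0.2475, 0.1849]
tool_rot: [[0.96, -0.28, -0.002], [-0.28, -0.96, 0.001], [-0.002, -0.001, -1.0]]
contact_force: [0.1, 0.3, 0.6]
opening: 0.0005
grasp_force: 0.0
the job is handed in; nothing more can be done
None
```

I turned the carousel back one notch, to about -0.46 rad, with the pawl fully down in the next gap and the dishes still in their places; the job was handed in at about 10.7 s.

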